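Put the burnishing block away in the tool chest

ROBOT

A 6-joint arm with a two-finger parallel gripper is mounted at the origin on the work surface. World frame = base frame: x ahead of the robot, y to its left, z up, the work surface at z = 0. Lengths are in m, angles in rad, forces in N, time in s.
With the tool pointing down it reaches from about 0.3 to 0.775 m from the base axis. Payload 14.6 kg.
Tool frame: the origin (TCP) lies at the very end of the fingers, on their centre line; the grasp point (between the pads) lies 19 mm behind it; z points along the fingers, y is the line along which they close (so a half turn about z gives the same grasp; the last joint's range is limited). The gripper opens to 85 mm and grips with 20 to 120 N. Pads are 22 mm wide; open, the fingers measure 114 mm over their backs; the gripper's body (76 mm by 85 mm) begins 54 mm behind the grasp point. The pads swing forward as they close: fully open they stand 13 mm farther back than shut.
Start: joints at [1.13, 0.3, 1.521, -0, 1.321, -0.067], TCP at [0.201, 0.512, 0.231] pointing down, gripper open.
Joint ranges: [-3.03, 3.03], [-0.79, 2.21], [0.23, 2.52], [-1.04, 4.18], [0, 3.07], [-2.55, 2.55]. Speed limits (rad/s): [2.22, 2.22, 2.57, 3.14, 3.14, 3.14].

INTERFACE

Orientations are given as a unit quaternion [w, x, y, z].
In Python, from plant import sense, read_camera, camera_info, sign_off, recognise, trace, place_of gives the robot as it stands. The module is installed in compiled form; this text tells all that it offers.
- The arm moves only by the shell command python3 -m pendant 'ROWS'. ROWS is JSON, a list of rows, each an object with "slide": the shift along the tool's x, y, z in m, a list of three; "twist": the turn, a rotation vector about the tool's x, y, z in degrees, a list of three; "gripper": the opening in per cent of the stroke, from 0 (shut) to 100 (fully open). In form: [{"slide": [dx, dy, dz], "twist": [wx, wy, wz], "gripper": gripper}, ...]. A call has 1 to 5 rows; each row shifts and turns the commanded pose from where the row before left it, along the tool's axes as they then stand; what a row does not reach is not made up. A row lasts 1/12 s, in which the tool goes at most 41.7 mm and 7.16 degrees, less where a joint would pass 70% of its speed; a pose out of reach is approached as far as the arm can. A call with a gripper value outside its range is refused whole. The fingers move at their own pace and stop on an object; the grip force is fixed at half the most. Time passes only in rows, so rows that do not move let the fingers close. It gives the time, the measured TCP pose, the force, the opening and the grip force at its end, in the units of the state.
- sense(): the state, without advancing time (a new reading comes with each control period).
- read_camera(name): name is "scene" or "top" or "wrist"; returns the picture (384x512x3 uint8, blue, green, red); there is no depth.
- camera_info(name): a dict with "mtx" (3x3 intrinsics, pixels), "dist" ([k1, k2, p1, p2, k3] as OpenCV has them; the pictures are not rectified), "rvec" (rotation vector, rad) and "tvec" (3), from world to camera coordinates, as OpenCV has them. Camera axes: x right, y down, z forward; pixel columns grow to the right and rows downward; lengths in m; the calibration is good to about 2 mm. A picture is of the moment at which its call begins: read the wrist's pose just before it. camera_info takes no time and is no camera call; for the wrist camera it gives the pose at the moment of the call.
- sign_off(): hands the job in; it is judged then, once.
Trained networks look in the newest picture that a camera, given by its name, has taken for a name from the list of things; names that differ only in an ending like _2 or _b are one class to them, and where a whole thing is asked for, a point or a joint stands for the part that bears it (a point fixed in the world has none). Each returns a list of dicts, best first, with "confidence" (0 to 1); they miss things now and then, are a little off and sometimes report something else, mostly with a low value. They report only what shows in the picture. A call takes as long as a camera call. They do not tell look-alikes from the thing itself.
- recognise(camera, thing): "position" ([x, y, z] in m, in world coordinates, good to about 4 mm: the middle of the surface that is visible of it).
- trace(camera, thing): "mask" (384x512 bool, what is visible of it).
- place_of(camera, thing): "position" ([x, y, z] in m, in world coordinates, good to about 4 mm: a listed point, or the origin of a listed thing).
The state is a dict: "time": time; "q": joint angles; "qvel": joint speeds; "joint_efforts": joint torques, N m; "tcp_pos": TCP position; "ee_rot": TCP orientation; "contact_force": force on the tool from outside, world axes, zero at the start; "moment": the same for the moment, N m; "gripper_width": finger opening in m; "grasp_force": force on a finger pad.
Only numpy, scipy, OpenCV 4.12 (cv2) and the standard library are available. Lean on these libraries where they do the work, as an engineer would, in place of code of your own. Each camera call takes 0.05 s, during which the arm holds its last target. There are 200 camera calls.

TASK

Open the lid of the small wooden tool chest all the way, until it leans back on its stop and stays there by itself. Then put the dark wooden burnishing block into the chest's empty tray, right way up, flat on the tray's floor and lengthwise in it; set it down, do not drop it. Leave the other things on the bench where they are.

Things in the scene. Friction and masses are not known exactly. Their poses are not given: they have to be found in the camera images.
- chest: Wooden tool chest, fixed to the bench: 178 (x) x 242 (y) x 55 high without its lid, walls and bottom 8 thick; two plywood trays fill it side by side along y. Origin: centre of its underside; z up. Its front, with the lid's pull, faces its -x (roughly towards the robot); the lid's hinge is along its far (+x) top edge.
- lid (a joint): Angle of the chest's lid in rad: 0 shut, 1.75 leaning back on its stop (just past upright). The lid is a wooden panel 178 x 242 x 10, 0.3 kg; it turns freely, falls shut when let go before about 1.5 and falls back onto the stop when let go after about 1.65.
- lid_pull (a point): Centre of the lid's pull: a brass bar 44 long (along the chest's y), 14 in diameter, held 28 in front of the lid's front edge by a stem 12 wide at its middle; its two end faces are free. When the lid is shut it is 206 mm in front of the hinge axis and 61.5 above the bench; it moves with the lid.
- lid_hinge (a point): Middle of the lid's hinge axis, which runs along the chest's y; it is at the chest's (+89, 0, +55.5) and fixed to the chest. On opening, the pull rises and goes over away from the chest's front.
- tray_empty: The empty one of the two plywood trays in the chest (left or right by chance), fixed: outside 158 (x) x 110 (y) x 36 high, walls and floor 4, inside 150 x 102. Origin: centre of its underside, 8 above the bench; its axes are parallel to the chest's. Its floor is 4 above its origin.
- tray_full: The other tray, of the same size, filled with punches and a folder; fixed.
- burnisher: Dark wooden burnishing block, loose, lying on the green mat (3 thick): 120 long (x), 38 wide (y) over its middle 68 and 30 wide at its two ends, 34 high in the middle, 30 at the ends; about 0.13 kg. Origin: centre of its underside; z up.
- tape: Loose roll of pale tape lying flat on the mat, 90 across, 20 high; leave alone. Origin: centre of its underside.
- jar: Loose amber jar with a steel cap on the mat, 64 across, 72 high; leave alone. Origin: centre of its underside.
- hammer: Loose hammer, 270 long, lying beyond the chest's left side; leave alone.
- awl: Loose awl with a dark handle, 160 long, lying near the robot on its right; leave alone.
- last: Loose white shoe last, 220 long, 90 high, lying at the back; leave alone.
- dowel: Loose wooden rod, 220 long, 24 thick, lying near the robot on its left; leave alone. Origin: its underside at the middle.
There are look-alikes about, which are no part of the job. Leave any red, white or yellow look-alike of the burnisher alone.

How it is judged:
By the outcome, as a careful person would: the job done as asked, in the order asked, and still so for the second after the job is handed in, with the robot touching nothing.
It also fails if it takes over 64 s, if anything falls off the work surface, if the arm or the gripper's body presses on something with over 40 N, if the wrist force passes 120 N, or if a joint passes its speed limit or range.

## Working session

There is one attempt and no reset: what is moved stays moved. The work goes in short steps, Python scripts to look and compute and a shell command to move; the robot and the scene stay as the last step left them, time stands still between calls to the robot, and variables do not carry over. Pictures are saved under pics/ and viewed, at most 10 in all, crops included, and the job is handed in when it is done.

```bash
mkdir -p pics
python3 - <<'E'
from plant import *
import cv2,numpy as np
for c in ("scene","top"):
    cv2.imwrite(f"pics/{c}0.png",read_camera(c))
    for t in ("chest","lid_pull","lid_hinge","tray_empty","tray_full","burnisher","tape","jar","dowel"):
        print(c,t,[(np.round(d["position"],3).tolist(),round(d["confidence"],2)) for d in place_of(c,t)])
s=sense();print(s["time"],s["tcp_pos"],s["ee_rot"],s["gripper_width"])
a=cv2.imread("pics/scene0.png");b=cv2.imread("pics/top0.png")
E
```

```text
scene chest [([0.543, 0.189, -0.001], 0.85)]
scene lid_pull [([0.42, 0.189, 0.064], 0.77)]
scene lid_hinge [([0.628, 0.188, 0.062], 0.82)]
scene tray_empty []
scene tray_full [([0.627, 0.444, -0.0], 0.4), ([0.421, 0.189, 0.063], 0.15)]
scene burnisher [([0.256, -0.478, -0.004], 0.77), ([0.387, -0.003, -0.001], 0.71), ([0.769, 0.119, 0.0], 0.56)]
scene tape [([0.465, -0.175, 0.003], 0.68), ([0.626, 0.191, 0.058], 0.55)]
scene jar [([0.487, -0.333, 0.002], 0.73)]
scene dowel [([0.358, 0.378, -0.002], 0.65)]
top chest [([0.539, 0.192, -0.002], 0.96), ([0.631, 0.445, 0.003], 0.56)]
top lid_pull [([0.415, 0.194, 0.064], 0.65)]
top lid_hinge [([0.625, 0.189, 0.054], 0.73), ([0.631, 0.443, 0.004], 0.47)]
top tray_empty []
top tray_full []
top burnisher [([0.765, 0.116, -0.004], 0.92), ([0.382, -0.008, 0.003], 0.79), ([0.259, -0.484, 0.002], 0.69), ([0.627, -0.243, 0.002], 0.62), ([0.286, -0.345, 0.003], 0.28)]
top tape []
top jar [([0.49, -0.334, 0.003], 0.87)]
top dowel [([0.361, 0.382, 0.001], 0.64)]
1.0 [0.20082345 0.51200651 0.23125431] [-2.85348587e-06  1.85813137e-01  9.82585099e-01 -3.19427607e-05] 0.08567825631048885
```

View pics/scene0.png

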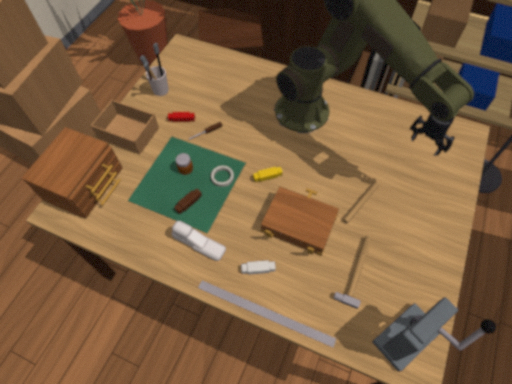

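View pics/top0.png

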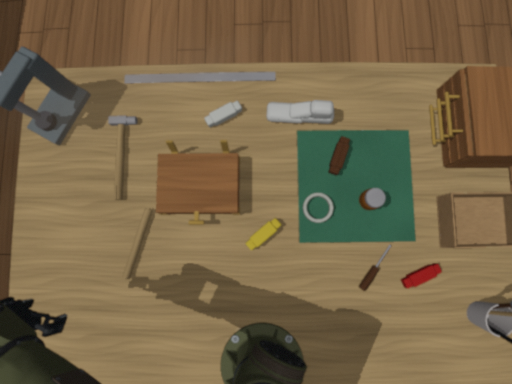

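The picture shows four burnisher-shaped blocks, given here by their pixels in the top view:
- **Dark brown:** on the mat at (340,155).
- **Yellow:** (264,234).
- **White:** (223,113).
- **Red:** (421,275).

Only the dark brown one on the mat fits the description. The chest is at (198,183) with its pull at (197,217). Next I'll crop in to confirm and measure the yaws.

```bash
cat > h.py <<'E'
from plant import *
import cv2,numpy as np
from scipy.spatial.transform import Rotation as R
def toworld(cam,uv,z,ci=None):
    ci=ci or camera_info(cam); K=np.array(ci["mtx"]);D=np.array(ci["dist"]);Rm=cv2.Rodrigues(np.array(ci["rvec"],float))[0];t=np.array(ci["tvec"],float).ravel()
    p=cv2.undistortPoints(np.array(uv,float).reshape(-1,1,2),K,D)[:,0]
    d=np.c_[p,np.ones(len(p))]@Rm; c=-Rm.T@t
    return c+d*((z-c[2])/d[:,2])[:,None]
def rect(cam,mask,z):
    u=np.argwhere(mask)[:,::-1]
    w=toworld(cam,u,z)[:,:2]
    (c,s,a)=cv2.minAreaRect((w*1000).astype(np.float32)); 
    return np.round(c,1),np.round(s,1),round(a,1)
def pose():
    s=sense();q=s["ee_rot"];r=R.from_quat([q[1],q[2],q[3],q[0]]).as_matrix()
    return np.array(s["tcp_pos"]),r,s
def rel(target,yaw_deg):
    "slide in tool axes to target and twist about tool z so that tool y lies along world heading yaw_deg"
    p,r,s=pose(); h=np.degrees(np.arctan2(r[1,1],r[0,1])); d=(yaw_deg-h+90)%180-90
    print("t",round(s["time"],2),"tcp",p.round(4),"slide mm",(1000*r.T@(np.array(target)-p)).round(1),"twist z",round(-d,2),"zaxis",r[:,2].round(3),"f",np.round(s["contact_force"],1),"w",round(s["gripper_width"],4))
E
python3 - <<'E'
from h import *
for c in ("top","scene"):
    im=read_camera(c)
    for t,z in (("burnisher",.037),("lid",.066)):
        for m in trace(c,t): print(c,t,round(m["confidence"],2),np.argwhere(m["mask"]).mean(0)[::-1].round(),rect(c,m["mask"],z))
    if c=="top":
        cv2.imwrite("pics/crop1.png",np.hstack([cv2.resize(im[125:195,310:380],(400,400),interpolation=2),cv2.resize(im[145:235,150:240],(400,400),interpolation=2)]))
rel([.418,.19,.09],90)
print(camera_info("wrist")["mtx"])
E
```

```text
top burnisher 0.78 [224. 113.] (array([760.2, 113.9]), array([ 46.1, 113.7]), 30.5)
top burnisher 0.78 [421. 275.] (array([ 259.5, -471.2]), array([ 42.9, 123.6]), 24.4)
top burnisher 0.77 [262. 234.] (array([389.3,  -4. ]), array([ 39.7, 118.6]), 40.4)
top burnisher 0.56 [339. 155.] (array([ 624.1, -240.3]), array([ 42.6, 124.1]), 68.6)
scene burnisher 0.82 [188. 200.] (array([ 632.6, -231.5]), array([ 55. , 123.3]), 68.6)
scene burnisher 0.78 [267. 174.] (array([398.8,  -1. ]), array([ 54.6, 120.3]), 44.7)
scene burnisher 0.62 [259. 267.] (array([771.1, 124. ]), array([ 47.9, 116.4]), 23.4)
scene burnisher 0.48 [181. 116.] (array([ 270.5, -464.1]), array([ 57.6, 121.5]), 23.0)
scene lid 0.81 [301. 216.] (array([523.3, 191.8]), array([242.1, 217.4]), 89.7)
t 1.3 tcp [0.2008 0.512  0.2313] slide mm [-319.8 -220.5  141.3] twist z -21.42 zaxis [ 0.  0. -1.] f [ 0.3  0.2 -0.9] w 0.0851
[[326.68088846   0.         257.2274995 ]
 [  0.         326.68088846 189.05369944]
 [  0.           0.           1.        ]]
```

View pics/crop1.png

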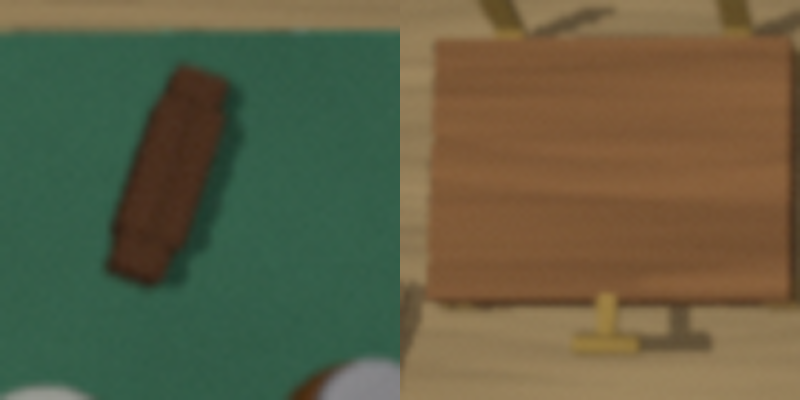

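The crop confirms it. The dark brown block lies alone on the green mat, centre (340,155), with its long axis at about -20° heading. The chest is square to the world within about 0.5°, with its brass pull at (197,217) in the full picture. Moving above the pull.

```bash
python3 -m pendant '[{"slide":[0,0,0],"twist":[0,0,-7.1],"gripper":100},{"slide":[0,0,0],"twist":[0,0,-7.1],"gripper":100},{"slide":[0,0,0],"twist":[0,0,-7.1],"gripper":100},{"slide":[-0.020,-0.025,0],"twist":[0,0,0],"gripper":100},{"slide":[-0.020,-0.025,0],"twist":[0,0,0],"gripper":100}]' | tail -c 400
python3 -m pendant '[{"slide":[-0.020,-0.03,0],"twist":[0,0,0],"gripper":100},{"slide":[-0.020,-0.03,0],"twist":[0,0,0],"gripper":100},{"slide":[-0.020,-0.030,0],"twist":[0,0,0],"gripper":100},{"slide":[-0.020,-0.03,0],"twist":[0,0,0],"gripper":100},{"slide":[-0.020,-0.03,0],"twist":[0,0,0],"gripper":100}]' | tail -c 400
python3 -m pendant '[{"slide":[-0.020,-0.03,0],"twist":[0,0,0],"gripper":100},{"slide":[-0.020,-0.03,0],"twist":[0,0,0],"gripper":100},{"slide":[-0.020,-0.030,0],"twist":[0,0,0],"gripper":100},{"slide":[0,-0.03,0],"twist":[0,0,0],"gripper":100},{"slide":[0,0,0],"twist":[0,0,0],"gripper":100}]' | tail -c 400
python3 - <<'E'
from h import *
rel([.418,.19,.09],90)
cv2.imwrite("pics/w1.png",read_camera("wrist"))
for t in ("lid_pull","lid_hinge"):
  print(t,[(np.round(d["position"],3).tolist(),round(d["confidence"],2)) for d in place_of("wrist",t)])
E
```

```text
time: 1.72
tcp_pos: [0.2405, 0.4617, 0.2309]
ee_rot: [-0.0, -0.001, 1.0, -0.0]
contact_force: [0.5, 0.4, -0.0]
gripper_width: 0.0856
grasp_force: 0.0
time: 2.13
tcp_pos: [0.341, 0.3102, 0.2315]
ee_rot: [0.0, 0.001, 1.0, 0.0]
contact_force: [1.3, 0.3, 0.6]
gripper_width: 0.0853
grasp_force: 0.0
time: 2.55
tcp_pos: [0.4007, 0.188, 0.2312]
ee_rot: [-0.0, 0.003, 1.0, -0.0]
contact_force: [-0.8, 0.2, -0.0]
gripper_width: 0.0857
grasp_force: 0.0
t 2.55 tcp [0.4007 0.188  0.2312] slide mm [-17.3   2.2 141.2] twist z -0.32 zaxis [-0.    -0.001 -1.   ] f [-0.8  0.2 -0. ] w 0.0857
lid_pull [([0.422, 0.19, 0.061], 0.62)]
lid_hinge [([0.538, 0.186, 0.001], 0.44)]
```

View pics/w1.png

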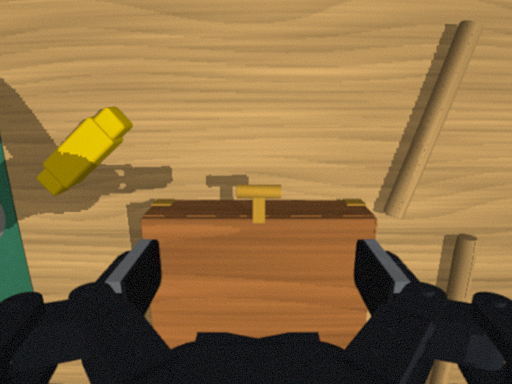

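The wrist view shows the pull's bar from (237,191) to (282,191) and the lid's front edge from (143,218) to (376,218). The fingers are left and right of it, as wanted.

Run:
```python
from h import *
w=toworld("wrist",[[237,191],[282,191]],.0615);print(w.round(4),w.mean(0))
e=toworld("wrist",[[143,218],[376,218]],.065);print(e.round(4),e.mean(0))
rel([w[:,0].mean(),w[:,1].mean(),.0615-.019],90)
```

```text
[[0.4207 0.1719 0.0615]
 [0.4208 0.2166 0.0615]] [0.42072577 0.19422885 0.0615    ]
[[0.4478 0.0763 0.065 ]
 [0.4485 0.3122 0.065 ]] [0.44815886 0.19427994 0.065     ]
t 2.7 tcp [0.4002 0.1917 0.2315] slide mm [-20.4   2.5 189. ] twist z -0.16 zaxis [ 0.  0. -1.] f [ 1.   0.7 -0.3] w 0.0855
```

```bash
python3 -m pendant '[{"slide":[-0.0100,0.001,0.03],"twist":[0,0,0],"gripper":100},{"slide":[-0.010,0.0005,0.035],"twist":[0,0,0],"gripper":100},{"slide":[0,0,0.035],"twist":[0,0,0],"gripper":100},{"slide":[0,0,0.030],"twist":[0,0,0],"gripper":100},{"slide":[0,0,0.0],"twist":[0,0,0],"gripper":100}]' | tail -c 400
python3 -m pendant '[{"slide":[0,0,0.03],"twist":[0,0,0],"gripper":100},{"slide":[0,0,0.02],"twist":[0,0,0],"gripper":100},{"slide":[0,0,0.010],"twist":[0,0,0],"gripper":100},{"slide":[0,0,0],"twist":[0,0,0],"gripper":80},{"slide":[0,0,0.0],"twist":[0,0,0],"gripper":60}]' | tail -c 400
python3 -c "
from h import *
rel([.421,.193,.0425],90)"
```

```text
time: 3.12
tcp_pos: [0.4174, 0.1932, 0.0964]
ee_rot: [-0.004, 0.0, 1.0, -0.001]
contact_force: [-1.5, -0.3, -0.4]
gripper_width: 0.0854
grasp_force: 0.0
time: 3.53
tcp_pos: [0.4207, 0.1937, 0.0426]
ee_rot: [0.0, 0.001, 1.0, 0.0]
contact_force: [-0.4, 0.0, 0.0]
gripper_width: 0.064
grasp_force: 0.0
t 3.53 tcp [0.4207 0.1937 0.0426] slide mm [-0.3 -0.7  0.1] twist z -0.08 zaxis [ 0.001  0.    -1.   ] f [-0.4  0.   0. ] w 0.064
```

```bash
python3 -m pendant '[{"slide":[0,0,0],"twist":[0,0,0],"gripper":30},{"slide":[0,0,0],"twist":[0,0,0],"gripper":30},{"slide":[0,0,0],"twist":[0,0,0],"gripper":30},{"slide":[0,0,0],"twist":[0,0,0],"gripper":30},{"slide":[0,0,0.0],"twist":[0,0,0],"gripper":30}]' | tail -c 400
python3 -m pendant '[{"slide":[0,0,-0.005],"twist":[0,0,0],"gripper":30},{"slide":[0,0,-0.01],"twist":[0,0,0],"gripper":30},{"slide":[0,0,-0.01],"twist":[0,0,0],"gripper":30},{"slide":[0,0,0],"twist":[0,0,0],"gripper":30},{"slide":[0,0,0.0],"twist":[0,0,0],"gripper":30}]' | tail -c 400
python3 - <<'E'
from h import *
pose0=np.array([.4207,.1937,.0426]); hx,hz=.627,.0555; a0=np.arctan2(.0615-hz,hx-.421); r=.2061
prev=None
for a in np.arange(0,1.76,.125):
    p=np.array([-r*np.cos(a+a0),r*np.sin(a+a0)])
    if prev is not None: print(round(a,3),"dx,dz",((p-prev)*1000).round(1), "abs",((hx+p[0]),(hz+p[1]-.0189)))
    prev=p
E
```

```text
time: 3.95
tcp_pos: [0.4209, 0.1896, 0.044]
ee_rot: [0.0, 0.001, 1.0, -0.003]
contact_force: [-7.3, -46.6, 35.3]
gripper_width: 0.0425
grasp_force: 56.2
time: 4.37
tcp_pos: [0.4222, 0.1896, 0.0679]
ee_rot: [0.002, 0.001, 1.0, -0.003]
contact_force: [16.9, -41.3, -6.0]
gripper_width: 0.0425
grasp_force: 61.7
0.125 dx,dz [ 2.4 25.6] abs (np.float64(0.4233428388846665), np.float64(0.06823812141140985))
0.25 dx,dz [ 5.5 25.1] abs (np.float64(0.4288763141785955), np.float64(0.0933821725239657))
0.375 dx,dz [ 8.6 24.3] abs (np.float64(0.4375014433255854), np.float64(0.1176401568255743))
0.5 dx,dz [11.6 23. ] abs (np.float64(0.4490836340700465), np.float64(0.14063353658450187))
0.625 dx,dz [14.4 21.4] abs (np.float64(0.46344215019917556), np.float64(0.16200350779994538))
0.75 dx,dz [16.9 19.4] abs (np.float64(0.4803529318711075), np.float64(0.18141659921845968))
0.875 dx,dz [19.2 17.2] abs (np.float64(0.49955209199380923), np.float64(0.19856987604133536))
1.0 dx,dz [21.2 14.6] abs (np.float64(0.5207400340948913), np.float64(0.2131956671208134))
1.125 dx,dz [22.8 11.9] abs (np.float64(0.543586127424357), np.float64(0.225065741878821))
1.25 dx,dz [24.1  8.9] abs (np.float64(0.5677338663368736), np.float64(0.2339948717688087))
1.375 dx,dz [25.1  5.8] abs (np.float64(0.5928064334431318), np.float64(0.23984372070526813))
1.5 dx,dz [25.6  2.7] abs (np.float64(0.6184125797191755), np.float64(0.2425210193567439))
1.625 dx,dz [25.7 -0.5] abs (np.float64(0.6441527298165645), np.float64(0.24198498937322546))
1.75 dx,dz [25.5 -3.7] abs (np.float64(0.6696252173020449), np.float64(0.23824399532332582))
```

The pull is gripped and the lid has started to lift. The side force shows the pull is about 4 mm to the -y side, so I'll relax that and follow the arc.

```bash
python3 -m pendant '[{"slide":[-0.0025,-0.004,0],"twist":[0,0,0],"gripper":30},{"slide":[-0.0055,0,-0.0255],"twist":[0,0,0],"gripper":30},{"slide":[-0.0085,0,-0.0245],"twist":[0,0,0],"gripper":30},{"slide":[-0.0115,0,-0.023],"twist":[0,0,0],"gripper":30},{"slide":[0,0,0.0],"twist":[0,0,0],"gripper":30}]' | tail -c 400
python3 -c "
from h import *
rel([.449,.1896,.1406],90)"
```

```text
time: 4.78
tcp_pos: [0.4503, 0.1889, 0.1446]
ee_rot: [0.002, 0.001, 1.0, 0.0]
contact_force: [-7.6, -3.1, 1.7]
gripper_width: 0.0422
grasp_force: 63.5
t 4.78 tcp [0.4503 0.1889 0.1446] slide mm [1.3 0.7 4. ] twist z -0.15 zaxis [ 0.005  0.001 -1.   ] f [-7.6 -3.1  1.7] w 0.0422
```

Forces are low. Continuing along the arc.

```bash
python3 -m pendant '[{"slide":[-0.014,0,-0.0205],"twist":[0,0,0],"gripper":30},{"slide":[-0.017,0,-0.019],"twist":[0,0,0],"gripper":30},{"slide":[-0.019,0,-0.017],"twist":[0,0,0],"gripper":30},{"slide":[-0.021,0,-0.0145],"twist":[0,0,0],"gripper":30},{"slide":[0,0,0.0],"twist":[0,0,0],"gripper":30}]' | tail -c 400
python3 -c "
from h import *
rel([.5207,.1896,.2132],90)"
```

```text
time: 5.2
tcp_pos: [0.5218, 0.1885, 0.2142]
ee_rot: [0.002, 0.001, 1.0, 0.0]
contact_force: [-11.7, -4.3, 12.5]
gripper_width: 0.0423
grasp_force: 68.3
t 5.2 tcp [0.5218 0.1885 0.2142] slide mm [1.1 1.1 1. ] twist z -0.17 zaxis [ 0.004  0.001 -1.   ] f [-11.7  -4.3  12.5] w 0.0423
```

```bash
python3 -m pendant '[{"slide":[-0.022,0,-0.012],"twist":[0,0,0],"gripper":30},{"slide":[-0.024,0,-0.009],"twist":[0,0,0],"gripper":30},{"slide":[-0.025,0,-0.006],"twist":[0,0,0],"gripper":30},{"slide":[-0.025,0,-0.0025],"twist":[0,0,0],"gripper":30},{"slide":[0,0,0.0],"twist":[0,0,0],"gripper":30}]' | tail -c 400
python3 -c "
from h import *
rel([.6184,.1896,.2425],90)"
```

```text
time: 5.62
tcp_pos: [0.6179, 0.1881, 0.2422]
ee_rot: [0.002, 0.002, 1.0, 0.0]
contact_force: [-3.0, -6.3, 12.3]
gripper_width: 0.042
grasp_force: 62.6
t 5.62 tcp [0.6179 0.1881 0.2422] slide mm [-0.5  1.5 -0.3] twist z -0.18 zaxis [ 0.003  0.001 -1.   ] f [-3.  -6.3 12.3] w 0.042
```

```bash
python3 -m pendant '[{"slide":[-0.015,0,0],"twist":[0,0,0],"gripper":30},{"slide":[-0.015,0,0.0005],"twist":[0,0,0],"gripper":30},{"slide":[-0.012,0,0.002],"twist":[0,0,0],"gripper":30},{"slide":[-0.006,0,0.001],"twist":[0,0,0],"gripper":30},{"slide":[0,0,0.0],"twist":[0,0,0],"gripper":30}]' | tail -c 400
python3 -c "
from h import *
rel([.6696,.1896,.2382],90)"
```

```text
time: 6.03
tcp_pos: [0.6644, 0.1877, 0.2392]
ee_rot: [0.002, 0.002, 1.0, -0.0]
contact_force: [0.6, -5.0, 10.5]
gripper_width: 0.0421
grasp_force: 60.3
t 6.03 tcp [0.6644 0.1877 0.2392] slide mm [-5.2  1.9  1. ] twist z -0.18 zaxis [ 0.004 -0.    -1.   ] f [ 0.6 -5.  10.5] w 0.0421
```

The lid is at about 1.72 rad. Releasing, rising clear, then backing off.

```bash
python3 -m pendant '[{"slide":[-0.002,0,0],"twist":[0,0,0],"gripper":60},{"slide":[0,0,0],"twist":[0,0,0],"gripper":75},{"slide":[0,0,0],"twist":[0,0,0],"gripper":75},{"slide":[0,0,-0.02],"twist":[0,0,0],"gripper":75},{"slide":[0,0,-0.025],"twist":[0,0,0],"gripper":75}]' | tail -c 400
python3 -m pendant '[{"slide":[0,0,-0.025],"twist":[0,0,0],"gripper":75},{"slide":[0.02,-0.01,-0.01],"twist":[0,0,0],"gripper":75},{"slide":[0.02,-0.03,0],"twist":[0,0,0],"gripper":75},{"slide":[0.02,-0.03,0],"twist":[0,0,0],"gripper":75},{"slide":[0.010,-0.03,0],"twist":[0,0,0],"gripper":75}]' | tail -c 400
python3 - <<'E'
from h import *
rel([.627,-.241,.12],70)
im=read_camera("top");j=read_camera("scene")
cv2.imwrite("pics/b.png",np.hstack([cv2.resize(im[60:260,120:360],(400,333)),cv2.resize(j[150:300,210:390],(400,333))]))
for c in ("top","scene"):
  for t in ("lid_pull","lid_hinge","chest","tray_empty","tray_full","burnisher"):
    print(c,t,[(np.round(d["position"],3).tolist(),round(d["confidence"],2)) for d in place_of(c,t)])
E
```

```text
time: 6.45
tcp_pos: [0.6643, 0.1887, 0.28]
ee_rot: [-0.002, 0.001, 1.0, -0.0]
contact_force: [-0.5, 0.3, 0.2]
gripper_width: 0.0641
grasp_force: 0.0
time: 6.87
tcp_pos: [0.5929, 0.0883, 0.317]
ee_rot: [0.0, 0.0, 1.0, 0.0]
contact_force: [1.4, 0.2, 0.3]
gripper_width: 0.064
grasp_force: 0.0
t 6.87 tcp [0.5929 0.0883 0.317 ] slide mm [ -34.2 -329.4  196.9] twist z 19.97 zaxis [ 0.001  0.    -1.   ] f [1.4 0.2 0.3] w 0.064
top lid_pull []
top lid_hinge []
top chest []
top tray_empty []
top tray_full [([0.49, -0.334, 0.001], 0.64)]
top burnisher [([0.26, -0.48, -0.0], 0.78), ([0.628, -0.243, 0.004], 0.75), ([0.385, -0.007, 0.003], 0.52)]
scene lid_pull [([0.67, 0.187, 0.259], 0.57)]
scene lid_hinge [([0.624, 0.19, 0.062], 0.92)]
scene chest [([0.541, 0.191, 0.0], 0.72), ([0.765, -0.134, 0.0], 0.16)]
scene tray_empty [([0.539, 0.245, 0.011], 0.97), ([0.628, 0.448, 0.0], 0.44), ([0.54, 0.192, 0.0], 0.16)]
scene tray_full [([0.538, 0.134, 0.007], 0.66), ([0.467, -0.171, 0.002], 0.63), ([0.627, -0.242, -0.002], 0.46)]
scene burnisher [([0.628, -0.241, 0.001], 0.64), ([0.767, 0.118, -0.0], 0.62), ([0.258, -0.48, -0.003], 0.56), ([0.389, -0.004, -0.001], 0.45)]
```

View pics/b.png

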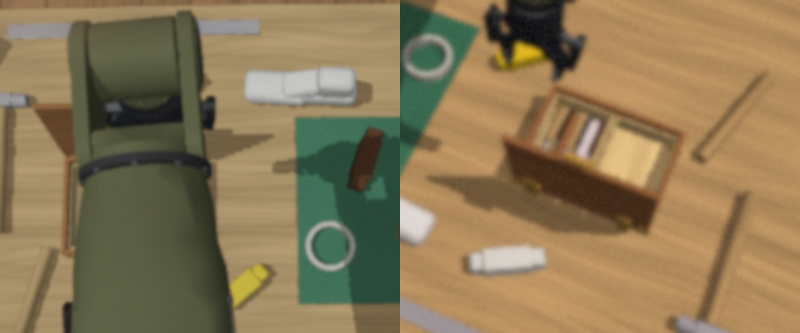

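The crop shows the lid leaning back on its stop. The left (+y) tray is empty, and the right one holds the punches and folder. Going above the burnisher.

```bash
python3 -m pendant '[{"slide":[-0.005,-0.025,0],"twist":[0,0,0],"gripper":100},{"slide":[-0.005,-0.033,0.01],"twist":[0,0,0],"gripper":100},{"slide":[-0.005,-0.033,0.01],"twist":[0,0,0],"gripper":100},{"slide":[-0.005,-0.033,0.01],"twist":[0,0,0],"gripper":100},{"slide":[-0.005,-0.033,0.01],"twist":[0,0,0],"gripper":100}]' | tail -c 400
python3 -m pendant '[{"slide":[-0.005,-0.033,0.01],"twist":[0,0,0],"gripper":100},{"slide":[-0.004,-0.033,0.01],"twist":[0,0,0],"gripper":100},{"slide":[0,-0.033,0.01],"twist":[0,0,0],"gripper":100},{"slide":[0,-0.033,0.01],"twist":[0,0,0],"gripper":100},{"slide":[0,-0.03,0.01],"twist":[0,0,0],"gripper":100}]' | tail -c 400
python3 -m pendant '[{"slide":[0,-0.01,0.01],"twist":[0,0,6.6],"gripper":100},{"slide":[0,0,0.010],"twist":[0,0,6.6],"gripper":100},{"slide":[0,0,0.01],"twist":[0,0,6.6],"gripper":100},{"slide":[0,0,0.01],"twist":[0,0,0],"gripper":100},{"slide":[0,0,0],"twist":[0,0,0],"gripper":100}]' | tail -c 400
python3 - <<'E'
from h import *
im=read_camera("wrist");cv2.imwrite("pics/w2.png",im)
for m in trace("wrist","burnisher"): print(round(m["confidence"],2),np.argwhere(m["mask"]).mean(0)[::-1].round(),rect("wrist",m["mask"],.035))
print([(np.round(d["position"],3).tolist(),round(d["confidence"],2)) for d in place_of("wrist","burnisher")])
rel([.627,-.241,.01],70)
E
```

```text
time: 7.98
tcp_pos: [0.6197, -0.0698, 0.2759]
ee_rot: [0.0, 0.001, 1.0, -0.0]
contact_force: [0.2, -0.4, 0.2]
gripper_width: 0.0853
grasp_force: 0.0
time: 8.4
tcp_pos: [0.6281, -0.2323, 0.2256]
ee_rot: [-0.0, 0.001, 1.0, -0.0]
contact_force: [0.4, 0.2, 0.2]
gripper_width: 0.0858
grasp_force: 0.0
time: 8.82
tcp_pos: [0.6277, -0.24, 0.1839]
ee_rot: [-0.002, 0.171, 0.985, 0.0]
contact_force: [-0.2, 0.4, 0.2]
gripper_width: 0.0853
grasp_force: 0.0
0.89 [254. 171.] (array([ 627. , -242.6]), array([ 39. , 119.7]), 69.1)
[([0.63, -0.24, 0.005], 0.66)]
t 8.97 tcp [ 0.6285 -0.2402  0.1869] slide mm [  1.3  -1.3 176.9] twist z 0.28 zaxis [ 0.001 -0.    -1.   ] f [ 0.2  0.3 -0.4] w 0.0854
```

View pics/w2.png

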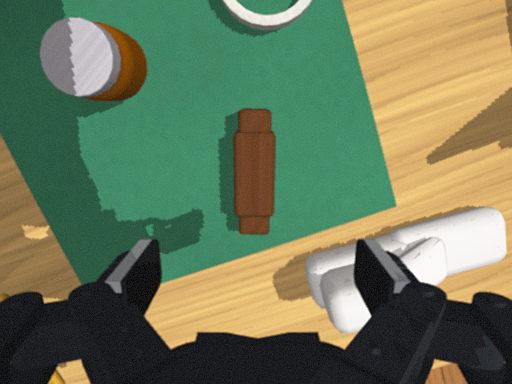

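The wrist view shows the dark block at (254,171), upright and aligned between the fingers. The last (white, lower right) and the jar (upper left) are clear of the fingers' path. Descending.

```bash
python3 -m pendant '[{"slide":[0.001,-0.001,0.03],"twist":[0,0,0.9],"gripper":100},{"slide":[0,0,0.035],"twist":[0,0,0],"gripper":100},{"slide":[0,0,0.035],"twist":[0,0,0],"gripper":100},{"slide":[0,0,0.03],"twist":[0,0,0],"gripper":100},{"slide":[0,0,0.0],"twist":[0,0,0],"gripper":100}]' | tail -c 400
python3 -m pendant '[{"slide":[0,0,0.02],"twist":[0,0,0],"gripper":100},{"slide":[0,0,0.015],"twist":[0,0,0],"gripper":100},{"slide":[0,0,0.01],"twist":[0,0,0],"gripper":100},{"slide":[0,0,0],"twist":[0,0,0],"gripper":100},{"slide":[0,0,0.0],"twist":[0,0,0],"gripper":100}]' | tail -c 400
python3 -c "
from h import *
rel([.627,-.2415,.01],69.1)"
```

```text
time: 9.38
tcp_pos: [0.6247, -0.2398, 0.0506]
ee_rot: [-0.004, 0.18, 0.984, 0.001]
contact_force: [-0.8, 0.4, -1.0]
gripper_width: 0.0856
grasp_force: 0.0
time: 9.8
tcp_pos: [0.6273, -0.241, 0.012]
ee_rot: [0.0, 0.18, 0.984, -0.0]
contact_force: [-0.2, -0.0, -0.2]
gripper_width: 0.0853
grasp_force: 0.0
t 9.8 tcp [ 0.6273 -0.241   0.012 ] slide mm [ 0.1 -0.5  2. ] twist z 0.11 zaxis [ 0. -0. -1.] f [-0.2 -0.  -0.2] w 0.0853
```

```bash
python3 -m pendant '[{"slide":[0,0,0],"twist":[0,0,0],"gripper":70},{"slide":[0,0,0],"twist":[0,0,0],"gripper":40},{"slide":[0,0,0],"twist":[0,0,0],"gripper":25},{"slide":[0,0,0],"twist":[0,0,0],"gripper":25},{"slide":[0,0,0.0],"twist":[0,0,0],"gripper":25}]' | tail -c 400
python3 -m pendant '[{"slide":[0,0,0],"twist":[0,0,0],"gripper":25},{"slide":[0,0,0],"twist":[0,0,0],"gripper":25},{"slide":[0,0,0],"twist":[0,0,0],"gripper":25},{"slide":[0,0,0],"twist":[0,0,0],"gripper":25},{"slide":[0,0,0.0],"twist":[0,0,0],"gripper":25}]' | tail -c 400
```

```text
time: 10.22
tcp_pos: [0.6275, -0.2412, 0.0122]
ee_rot: [0.001, 0.181, 0.984, -0.0]
contact_force: [-0.4, 0.5, 7.2]
gripper_width: 0.0368
grasp_force: 62.3
time: 10.63
tcp_pos: [0.6274, -0.2411, 0.0121]
ee_rot: [0.001, 0.181, 0.984, -0.0]
contact_force: [-1.0, 1.0, 6.4]
gripper_width: 0.0373
grasp_force: 62.0
```

```bash
python3 -m pendant '[{"slide":[0,0,-0.01],"twist":[0,0,0],"gripper":25},{"slide":[0,0,-0.03],"twist":[0,0,0],"gripper":25},{"slide":[0,0,-0.035],"twist":[0,0,0],"gripper":25},{"slide":[0,0,-0.035],"twist":[0,0,0],"gripper":25},{"slide":[0,0,-0.03],"twist":[0,0,0],"gripper":25}]' | tail -c 400
python3 -m pendant '[{"slide":[0,0,0],"twist":[0,0,-5.3],"gripper":25},{"slide":[0,0,0],"twist":[0,0,-5.3],"gripper":25},{"slide":[0,0,0],"twist":[0,0,-5.3],"gripper":25},{"slide":[0,0,0],"twist":[0,0,-5.2],"gripper":25},{"slide":[0.01,0.01,0],"twist":[0,0,0],"gripper":25}]' | tail -c 400
python3 -m pendant '[{"slide":[0.016,0.02,0],"twist":[0,0,0],"gripper":25},{"slide":[0.016,0.025,0],"twist":[0,0,0],"gripper":25},{"slide":[0.016,0.025,0],"twist":[0,0,0],"gripper":25},{"slide":[0.016,0.025,0],"twist":[0,0,0],"gripper":25},{"slide":[0.015,0.025,0],"twist":[0,0,0],"gripper":25}]' | tail -c 400
python3 -c "
from h import *
rel([.538,.246,.15],90)"
```

```text
time: 11.05
tcp_pos: [0.627, -0.2409, 0.1542]
ee_rot: [0.001, 0.181, 0.984, -0.0]
contact_force: [0.9, 0.1, -1.6]
gripper_width: 0.0372
grasp_force: 61.0
time: 11.47
tcp_pos: [0.6173, -0.2319, 0.1515]
ee_rot: [0.0, -0.005, 1.0, -0.0]
contact_force: [-0.2, -0.0, -0.8]
gripper_width: 0.0372
grasp_force: 61.0
time: 11.88
tcp_pos: [0.5362, -0.1103, 0.1517]
ee_rot: [-0.0, -0.002, 1.0, 0.0]
contact_force: [0.4, 0.2, -1.5]
gripper_width: 0.0368
grasp_force: 61.0
t 11.88 tcp [ 0.5362 -0.1103  0.1517] slide mm [ -3.5 356.3   1.7] twist z 0.27 zaxis [-0.  0. -1.] f [ 0.4  0.2 -1.5] w 0.0368
```

```bash
python3 -m pendant '[{"slide":[0,0.03,0],"twist":[0,0,0],"gripper":25},{"slide":[0,0.033,0],"twist":[0,0,0],"gripper":25},{"slide":[0,0.033,0],"twist":[0,0,0],"gripper":25},{"slide":[0,0.033,0],"twist":[0,0,0],"gripper":25},{"slide":[0,0.033,0],"twist":[0,0,0],"gripper":25}]' | tail -c 400
python3 -m pendant '[{"slide":[0,0.033,0],"twist":[0,0,0],"gripper":25},{"slide":[0,0.033,0],"twist":[0,0,0],"gripper":25},{"slide":[0,0.033,0],"twist":[0,0,0],"gripper":25},{"slide":[0,0.033,0],"twist":[0,0,0],"gripper":25},{"slide":[0,0.033,0],"twist":[0,0,0],"gripper":25}]' | tail -c 400
python3 -m pendant '[{"slide":[0,0.02,0],"twist":[0,0,0],"gripper":25},{"slide":[0,0.006,0],"twist":[0,0,0],"gripper":25},{"slide":[0,0,0],"twist":[0,0,0],"gripper":25},{"slide":[0,0,0],"twist":[0,0,0],"gripper":25}]' | tail -c 400
python3 - <<'E'
from h import *
rel([.538,.246,.021],90)
im=read_camera("wrist");cv2.imwrite("pics/w3.png",im)
print("tray",[(np.round(d["position"],3).tolist(),round(d["confidence"],2)) for d in place_of("wrist","tray_empty")])
read_camera("scene")
for t in ("tray_empty","tray_full","burnisher"):
  print(t,[(np.round(d["position"],3).tolist(),round(d["confidence"],2)) for d in place_of("scene",t)])
E
```

```text
time: 12.3
tcp_pos: [0.5362, 0.0521, 0.1519]
ee_rot: [0.0, -0.002, 1.0, 0.0]
contact_force: [1.1, -0.1, -1.4]
gripper_width: 0.0365
grasp_force: 61.0
time: 12.72
tcp_pos: [0.5353, 0.2172, 0.1519]
ee_rot: [0.0, -0.003, 1.0, 0.0]
contact_force: [1.2, -0.3, -0.2]
gripper_width: 0.0368
grasp_force: 61.0
time: 13.05
tcp_pos: [0.5355, 0.241, 0.1514]
ee_rot: [-0.0, -0.003, 1.0, -0.0]
contact_force: [-0.1, 0.1, -2.1]
gripper_width: 0.037
grasp_force: 61.0
t 13.05 tcp [0.5355 0.241  0.1514] slide mm [ -2.5   5.  130.4] twist z 0.29 zaxis [-0. -0. -1.] f [-0.1  0.1 -2.1] w 0.037
tray []
tray_empty [([0.541, 0.246, 0.008], 0.9)]
tray_full [([0.536, 0.137, 0.008], 0.91)]
burnisher [([0.765, 0.118, 0.002], 0.82), ([0.39, -0.002, -0.001], 0.71), ([0.536, 0.244, 0.141], 0.61), ([0.259, -0.48, -0.003], 0.48), ([0.538, 0.134, 0.005], 0.46)]
```

View pics/w3.png

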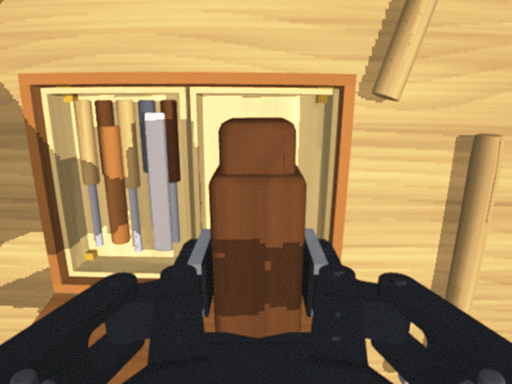

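The wrist view shows the block held above the left tray. The tray's front rim runs from about (192,90) to (337,90), and the chest's front edge from (21,76) to (355,76).

Run:
```python
from h import *
e=toworld("wrist",[[21,76],[355,76]],.055);print(e.round(4),e.mean(0))
e=toworld("wrist",[[191,90],[338,90]],.044);print(e.round(4),e.mean(0))
rel([.540,.245,.023],90)
```

```text
[[0.4506 0.0712 0.055 ]
 [0.4517 0.309  0.055 ]] [0.4511228  0.19011567 0.055     ]
[[0.4615 0.1919 0.044 ]
 [0.461  0.3002 0.044 ]] [0.46127341 0.2460742  0.044     ]
t 13.35 tcp [0.5358 0.2408 0.1514] slide mm [ -4.2   4.2 128.4] twist z 0.22 zaxis [ 0. -0. -1.] f [ 0.3 -0.2 -1.3] w 0.0367
```

```bash
python3 -m pendant '[{"slide":[-0.004,0.005,0.02],"twist":[0,0,0.2],"gripper":25},{"slide":[0,0,0.03],"twist":[0,0,0],"gripper":25},{"slide":[0,0,0.025],"twist":[0,0,0],"gripper":25},{"slide":[0,0,0.02],"twist":[0,0,0],"gripper":25},{"slide":[0,0,0],"twist":[0,0,0],"gripper":25}]' | tail -c 400
python3 -m pendant '[{"slide":[0,0,0.01],"twist":[0,0,0],"gripper":25},{"slide":[0,0,0.008],"twist":[0,0,0],"gripper":25},{"slide":[0,0,0.005],"twist":[0,0,0],"gripper":25},{"slide":[0,0,0.003],"twist":[0,0,0],"gripper":25},{"slide":[0,0,0],"twist":[0,0,0],"gripper":25}]' | tail -c 400
python3 -c "
from h import *
rel([.540,.246,.021],90)"
```

```text
time: 13.77
tcp_pos: [0.5377, 0.2455, 0.0522]
ee_rot: [-0.003, -0.0, 1.0, -0.001]
contact_force: [0.3, -0.4, -2.0]
gripper_width: 0.0371
grasp_force: 61.0
time: 14.18
tcp_pos: [0.5396, 0.2466, 0.0301]
ee_rot: [-0.0, -0.001, 1.0, -0.0]
contact_force: [-0.0, 0.7, -1.0]
gripper_width: 0.0371
grasp_force: 61.0
t 14.18 tcp [0.5396 0.2466 0.0301] slide mm [-0.4 -0.6  9.1] twist z 0.08 zaxis [-0. -0. -1.] f [-0.   0.7 -1. ] w 0.0371
```

```bash
python3 -m pendant '[{"slide":[0,0,0.003],"twist":[0,0,0],"gripper":25},{"slide":[0,0,0.002],"twist":[0,0,0],"gripper":25},{"slide":[0,0,0.002],"twist":[0,0,0],"gripper":25},{"slide":[0,0,0],"twist":[0,0,0],"gripper":25},{"slide":[0,0,0],"twist":[0,0,0],"gripper":25}]' | tail -c 400
python3 -m pendant '[{"slide":[0,0,0.001],"twist":[0,0,0],"gripper":25},{"slide":[0,0,0.0005],"twist":[0,0,0],"gripper":25},{"slide":[0,0,0.0],"twist":[0,0,0],"gripper":25},{"slide":[0,0,0],"twist":[0,0,0],"gripper":25}]' | tail -c 400
```

```text
time: 14.6
tcp_pos: [0.5396, 0.2466, 0.0233]
ee_rot: [-0.0, -0.001, 1.0, -0.0]
contact_force: [0.6, -0.7, -1.1]
gripper_width: 0.037
grasp_force: 61.0
time: 14.93
tcp_pos: [0.5396, 0.2466, 0.0218]
ee_rot: [0.0, -0.001, 1.0, -0.0]
contact_force: [-0.8, -0.1, -1.0]
gripper_width: 0.0368
grasp_force: 61.0
```

```bash
python3 -m pendant '[{"slide":[0,0,0.0005],"twist":[0,0,0],"gripper":25},{"slide":[0,0,0.0005],"twist":[0,0,0],"gripper":25},{"slide":[0,0,0.0],"twist":[0,0,0],"gripper":25},{"slide":[0,0,0],"twist":[0,0,0],"gripper":25}]' | tail -c 400
```

```text
time: 15.27
tcp_pos: [0.5397, 0.2466, 0.0211]
ee_rot: [0.0, -0.001, 1.0, 0.0]
contact_force: [-2.4, -1.0, 4.7]
gripper_width: 0.0368
grasp_force: 61.7
```

The floor contact is felt at the expected height. Releasing with a partial opening and withdrawing straight up.

```bash
python3 -m pendant '[{"slide":[0,0,0],"twist":[0,0,0],"gripper":48},{"slide":[0,0,0],"twist":[0,0,0],"gripper":60},{"slide":[0,0,0.0],"twist":[0,0,0],"gripper":60},{"slide":[0,0,0],"twist":[0,0,0],"gripper":60},{"slide":[0,0,0],"twist":[0,0,0],"gripper":60}]' | tail -c 400
python3 -m pendant '[{"slide":[0,0,-0.01],"twist":[0,0,0],"gripper":60},{"slide":[0,0,-0.02],"twist":[0,0,0],"gripper":60},{"slide":[0,0,-0.035],"twist":[0,0,0],"gripper":60},{"slide":[0,0,-0.035],"twist":[0,0,0],"gripper":60},{"slide":[0,0,-0.035],"twist":[0,0,0],"gripper":60}]' | tail -c 400
python3 -m pendant '[{"slide":[0.03,0,-0.01],"twist":[0,0,0],"gripper":60},{"slide":[0.035,0,-0.01],"twist":[0,0,0],"gripper":60},{"slide":[0.035,0,-0.01],"twist":[0,0,0],"gripper":60},{"slide":[0.030,0,0],"twist":[0,0,0],"gripper":60},{"slide":[0,0,0],"twist":[0,0,0],"gripper":60}]' | tail -c 400
python3 - <<'E'
from h import *
w=read_camera("wrist");j=read_camera("scene");t=read_camera("top")
cv2.imwrite("pics/end.png",np.hstack([cv2.resize(w,(400,300)),cv2.resize(j[150:300,190:390],(400,300))]))
for c in ("wrist","scene"):
  for t in ("burnisher","lid_pull"):
    print(c,t,[(np.round(d["position"],3).tolist(),round(d["confidence"],2)) for d in place_of(c,t)])
E
```

```text
time: 15.68
tcp_pos: [0.5396, 0.2466, 0.0207]
ee_rot: [-0.0, -0.001, 1.0, -0.0]
contact_force: [0.2, -0.6, -0.1]
gripper_width: 0.0514
grasp_force: 0.0
time: 16.1
tcp_pos: [0.5393, 0.2465, 0.1581]
ee_rot: [0.0, -0.001, 1.0, 0.0]
contact_force: [0.1, 1.3, 0.4]
gripper_width: 0.0513
grasp_force: 0.0
time: 16.52
tcp_pos: [0.406, 0.2465, 0.1871]
ee_rot: [0.0, -0.002, 1.0, 0.0]
contact_force: [0.0, 0.1, -0.2]
gripper_width: 0.0512
grasp_force: 0.0
wrist burnisher [([0.39, -0.008, 0.002], 0.86), ([0.539, 0.247, 0.014], 0.63)]
wrist lid_pull []
scene burnisher [([0.386, -0.005, -0.0], 0.75), ([0.767, 0.118, -0.0], 0.72), ([0.259, -0.481, -0.003], 0.7), ([0.283, -0.347, -0.0], 0.66), ([0.543, 0.248, 0.009], 0.54)]
scene lid_pull [([0.668, 0.188, 0.26], 0.64)]
```

View pics/end.png

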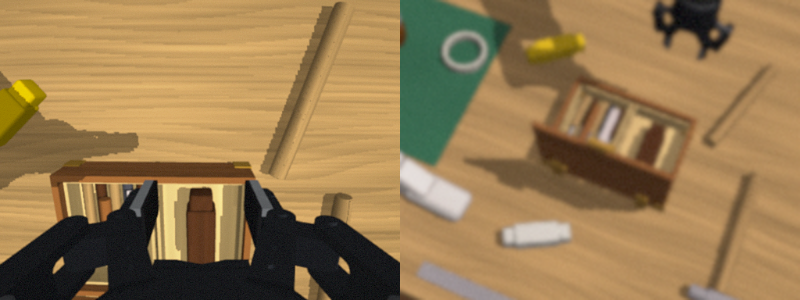

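The picture shows the block upright, flat and lengthwise in the left tray: (200,225) on the left, (652,145) on the right. The lid is leaning back, nothing else has moved, and the robot is clear. Handing in.

```bash
python3 -c "
from plant import *
print(sign_off())"
```

```text
the job is handed in; nothing more can be done
None
```

The lid is leaning back on its stop, the dark burnishing block lies flat, right way up and lengthwise in the empty left tray, and the job was handed in at about 17 s of the 64 s allowed; the result of the judging was not reported.

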